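# Load the wheel-bolt brusher and hold its run lever half way

## Robot

A 6-joint arm with a two-finger parallel gripper is mounted at the origin on the work surface. World frame = base frame: x ahead of the robot, y to its left, z up, the work surface at z = 0. Lengths are in mm, angles in rad, forces in N, time in s.
With the tool pointing down it reaches from about 350 to 975 mm from the base axis. Payload 7.1 kg.
Tool frame: the origin (TCP) lies at the very end of the fingers, on their centre line; the grasp point (between the pads) lies 19 mm behind it (ctrl.grip_point_offset is the distance from the TCP to the grasp point, in mm); z points along the fingers, y is the direction in which the jaws open and shut (so a half turn about z gives the same grasp; the last joint's range is limited). The gripper opens to 88 mm and grips with 3 to 60 N. Pads are 20 mm wide; open, the fingers measure 115 mm over their backs; the gripper's body (75 mm by 178 mm) begins 61 mm behind the grasp point.
Start: joints at [1.127, 0.423, 1.63, -0, 1.089, -0.019], TCP at [257.554, 569.447, 192.275] pointing down, gripper open.
Joint ranges: [-3, 3], [-0.9, 2.11], [0.09, 2.58], [-1.31, 4.45], [0.11, 2.69], [-2.54, 2.54]. Speed limits (rad/s): [2.39, 2.39, 3.01, 3.14, 3.14, 3.14].

## Interface

Orientations are given as a rotation vector (axis times angle).
In Python, from workcell import ctrl gives the robot as it stands.
- The arm moves only by the tool move_arm, never from a script. Its argument "increments" is one flat list of numbers, 5 for each row, row after row: the closure in counts, from 0 (fully open) to 255 (shut), then the shift along the tool's x, y, z in mm, then the turn about the tool's z in degrees. In form: [grip, dx, dy, dz, yaw, grip, dx, dy, dz, yaw, ...]. A call has 1 to 12 rows; each row is the pose to reach, as a shift and turn from the pose measured when the call began, along the tool's axes at that moment; what a row does not reach only later rows make up. A row lasts 1/8 s, in which the tool goes at most 62.5 mm and 10.7 degrees, less where a joint would pass 70% of its speed; a pose out of reach is approached as far as the arm can. A call with a gripper value outside its range is refused whole. The fingers move at their own pace and stop on an object; the grip force is fixed at half the most. Time passes only in rows, so rows that repeat a pose let the fingers close. It gives the time, the measured TCP pose, the force and the opening at its end, in the units of the state.
- ctrl.get_obs(): the state, without advancing time (a new reading comes with each control period).
- ctrl.get_image(name): name is "scene" or "side" or "wrist"; returns a dict with "frame" (420x560x3 uint8, red, green, blue), "vertical_fov" (degrees; the focal length in pixels is half the picture's height over the tangent of half this angle, whatever the lens; pixels are square), "cx", "cy" (the principal point, pixels), "pose" (4x4, takes a point from camera to world coordinates); the wrist camera has in their place "mount" (4x4, takes a point from camera to tool coordinates, whose origin is the TCP and whose axes are the flange's). Camera axes: x right, y down, z forward; pixel columns grow to the right and rows downward; lengths in mm; the calibration is good to about 2 mm. A picture is of the moment at which its call begins: read the wrist's pose just before it. There is no depth.
- ctrl.close_job(): hands the job in, once; it reports no verdict.
The state is a dict: "t": time; "qpos": joint angles; "qvel": joint speeds; "joint_torque": joint torques, N m; "ee_pos": TCP position; "orientation": TCP orientation; "ft_force": force on the tool from outside, world axes, zero at the start; "moment": the same for the moment, N m; "width": finger opening in mm.
Only numpy, scipy, OpenCV 4.12 (cv2) and the standard library are available. Lean on these libraries where they do the work, as an engineer would, in place of code of your own. Each camera call takes 0.05 s, during which the arm holds its last target.

## Task

Fill the empty holder blocks of the bolt-brushing machine with spare wheel bolts from the wooden rack, each fully seated and upright, leaving the bolts already in the blocks, the spare that is left over and everything else on the bench as they are. Only when all four blocks are filled, press the red pad of the spring-loaded run lever down to half way, where the lever is level, never to its bottom stop, and keep holding it there: finish while still holding it.

Things in the scene. Friction and masses are not known exactly. Their poses are not given: they have to be found in the camera images.
- fitted_1: Steel wheel bolt: hexagonal head 19 mm across flats and 22 mm tall on a round 26 mm flange 4 mm thick, below it a 14 mm plain shank 30 mm long; 0.08 to 0.15 kg. Origin on its axis at the underside of the flange (head top 26 mm above it, shank tip 30 mm below), z up along the head, x normal to a pair of flats (next flats 60 degrees on). Stands in one of the four holder blocks at the start.
- fitted_2: Steel wheel bolt: hexagonal head 19 mm across flats and 22 mm tall on a round 26 mm flange 4 mm thick, below it a 14 mm plain shank 30 mm long; 0.08 to 0.15 kg. Origin on its axis at the underside of the flange (head top 26 mm above it, shank tip 30 mm below), z up along the head, x normal to a pair of flats (next flats 60 degrees on). Stands in one of the four holder blocks at the start.
- spare_1: Steel wheel bolt: hexagonal head 19 mm across flats and 22 mm tall on a round 26 mm flange 4 mm thick, below it a 14 mm plain shank 30 mm long; 0.08 to 0.15 kg. Origin on its axis at the underside of the flange (head top 26 mm above it, shank tip 30 mm below), z up along the head, x normal to a pair of flats (next flats 60 degrees on). Stands head up in the wooden rack at the start.
- spare_2: Steel wheel bolt: hexagonal head 19 mm across flats and 22 mm tall on a round 26 mm flange 4 mm thick, below it a 14 mm plain shank 30 mm long; 0.08 to 0.15 kg. Origin on its axis at the underside of the flange (head top 26 mm above it, shank tip 30 mm below), z up along the head, x normal to a pair of flats (next flats 60 degrees on). Stands head up in the wooden rack at the start.
- spare_3: Steel wheel bolt: hexagonal head 19 mm across flats and 22 mm tall on a round 26 mm flange 4 mm thick, below it a 14 mm plain shank 30 mm long; 0.08 to 0.15 kg. Origin on its axis at the underside of the flange (head top 26 mm above it, shank tip 30 mm below), z up along the head, x normal to a pair of flats (next flats 60 degrees on). Stands head up in the wooden rack at the start.
- pocket_a_hole0 (a point): Mouth centre of the round 19 mm hole, 40 mm deep, in the top of one of the four blue 50 x 50 x 40 mm holder blocks that stand in a row, 60 mm apart, on the holder bed; top 54 mm above the bench. Which block stands where in the row varies; may be empty or already hold a bolt. z up, x along the bed's x.
- pocket_b_hole0 (a point): Mouth centre of the round 19 mm hole, 40 mm deep, in the top of one of the four blue 50 x 50 x 40 mm holder blocks that stand in a row, 60 mm apart, on the holder bed; top 54 mm above the bench. Which block stands where in the row varies; may be empty or already hold a bolt. z up, x along the bed's x.
- pocket_c_hole0 (a point): Mouth centre of the round 19 mm hole, 40 mm deep, in the top of one of the four blue 50 x 50 x 40 mm holder blocks that stand in a row, 60 mm apart, on the holder bed; top 54 mm above the bench. Which block stands where in the row varies; may be empty or already hold a bolt. z up, x along the bed's x.
- pocket_d_hole0 (a point): Mouth centre of the round 19 mm hole, 40 mm deep, in the top of one of the four blue 50 x 50 x 40 mm holder blocks that stand in a row, 60 mm apart, on the holder bed; top 54 mm above the bench. Which block stands where in the row varies; may be empty or already hold a bolt. z up, x along the bed's x.
- holder: Bed of the bolt-brushing machine, fixed: dark steel plate 14 mm thick, 70 x 260 mm, that carries the row of four blue blocks along its y, at -90, -30, 30 and 90 mm; a green housing 62 mm high runs along its +x side, its near face 45 mm from the row of holes. Origin on the bench under the middle of the row.
- rack: Fixed wooden rack for spares, 56 x 180 x 45 mm (x, y, z), with three 19 mm through holes along its y at -60, 0 and 60 mm. Origin under its centre, z up.
- control_box: Fixed grey box 120 x 80 x 42 mm that carries the hold-to-run lever on two cheeks (tops 85 mm above the bench, 60 mm apart outside). Origin on the bench 10 mm from the box's centre towards the lever's free end; the lever points along its -x. A white, green and red scale stands beside the lever, green at half way.
- lever_hinge (a point): Middle of the lever's level pivot axis (along the box's y), 70 mm above the bench.
- lever_pad (a point): Centre of the top face of the lever's red square pad, 44 x 44 mm, 125 mm from the pivot along the lever and 9 mm above its centre line: about 110 mm above the bench at rest, 79 mm half way, 48 mm at the stop. Moves with the lever.
- lever (a joint): Angle of the spring-loaded lever, rad: 0 at rest (free end 0.25 rad above level), 0.25 half way (lever level), 0.5 at its lower stop. Grows as the pad is pushed down. The spring brings it back up when let go; pushing down at the pad takes about 3.3 N to start, 7 N half way and 11 N at the stop.
- tape: Yellow tape roll, 90 mm across, 24 mm high; a bystander, leave it alone. Origin at its underside.
- spray_can: Green capped bottle with a blue label, 56 mm across, 150 mm high; a bystander, leave it alone. Origin at its underside.
- screwdriver: Screwdriver lying on the bench; a bystander, leave it alone. Origin at its underside.
- brush: Brush lying on the bench; a bystander, leave it alone. Origin at its underside.
- mug: White mug, 80 mm across, 90 mm high; a bystander, leave it alone. Origin at its underside.
- jar: Amber jar, 64 mm across, 80 mm high; a bystander, leave it alone. Origin at its underside.
- wrench: Wrench lying on the bench; a bystander, leave it alone. Origin at its underside.
Mind the look-alikes: they are no part of the job. Several things have the shape of the rack; the one meant has the colours described above.

How it is judged (in metres and radians):
On the way, in this order (a step that is already met when the one before it is completed fails the run):
1. all four holder blocks hold a seated, released bolt (distance between any of fitted_1, fitted_2, spare_1, spare_2, spare_3 and pocket_a_hole0 below 0.005 m and distance between any of fitted_1, fitted_2, spare_1, spare_2, spare_3 and pocket_b_hole0 below 0.005 m and distance between any of fitted_1, fitted_2, spare_1, spare_2, spare_3 and pocket_c_hole0 below 0.005 m and distance between any of fitted_1, fitted_2, spare_1, spare_2, spare_3 and pocket_d_hole0 below 0.005 m and angle between each of fitted_1, fitted_2, spare_1, spare_2, spare_3's own z axis and vertical below 0.1 rad and contact force between the fingers and fitted_1 below 0.2 N and contact force between the fingers and fitted_2 below 0.2 N and contact force between the fingers and spare_1 below 0.2 N and contact force between the fingers and spare_2 below 0.2 N and contact force between the fingers and spare_3 below 0.2 N and linear speed of each of fitted_1, fitted_2, spare_1, spare_2, spare_3 below 0.03 m/s), for 0.2 s.
2. the lever is held half way down (value of joint lever between 0.18 and 0.32 rad and contact force between any of the fingers, the arm and control_box above 2 N), for 0.5 s.
At the end, for the whole second after the job is handed in: Each of the four blocks holds an upright bolt, released, flange within 5 mm of the hole's mouth; the spare left over stands in the rack; the robot is still pressing the lever (over 2 N) and holds it at 0.18 to 0.32 rad, half way being 0.25 (all of step 1 and all of step 2 and ((horizontal distance between spare_1 and rack below 0.075 m and z of spare_1 in the frame of rack between 0.04 and 0.05 m) or distance between spare_1 and pocket_a_hole0 below 0.005 m or distance between spare_1 and pocket_b_hole0 below 0.005 m or distance between spare_1 and pocket_c_hole0 below 0.005 m or distance between spare_1 and pocket_d_hole0 below 0.005 m) and ((horizontal distance between spare_2 and rack below 0.075 m and z of spare_2 in the frame of rack between 0.04 and 0.05 m) or distance between spare_2 and pocket_a_hole0 below 0.005 m or distance between spare_2 and pocket_b_hole0 below 0.005 m or distance between spare_2 and pocket_c_hole0 below 0.005 m or distance between spare_2 and pocket_d_hole0 below 0.005 m) and ((horizontal distance between spare_3 and rack below 0.075 m and z of spare_3 in the frame of rack between 0.04 and 0.05 m) or distance between spare_3 and pocket_a_hole0 below 0.005 m or distance between spare_3 and pocket_b_hole0 below 0.005 m or distance between spare_3 and pocket_c_hole0 below 0.005 m or distance between spare_3 and pocket_d_hole0 below 0.005 m)); the arm keeps its last pose, push and grip.
It fails at once if the lever is pushed to its bottom stop (over 0.45 rad) (value of joint lever above 0.45 rad).
It fails at once if the lever is pressed (over 0.12 rad) before all four blocks are filled (value of joint lever above 0.12 rad and not (distance between any of fitted_1, fitted_2, spare_1, spare_2, spare_3 and pocket_a_hole0 below 0.005 m and distance between any of fitted_1, fitted_2, spare_1, spare_2, spare_3 and pocket_b_hole0 below 0.005 m and distance between any of fitted_1, fitted_2, spare_1, spare_2, spare_3 and pocket_c_hole0 below 0.005 m and distance between any of fitted_1, fitted_2, spare_1, spare_2, spare_3 and pocket_d_hole0 below 0.005 m)).
It fails at once if a bolt already in a block is pulled out or shifted by more than 10 mm (distance of any of fitted_1, fitted_2 from where it was at the start of the episode above 0.01 m).
It fails at once if a bystander is moved by more than 30 mm (distance of any of tape, spray_can, screwdriver, brush, mug, jar, wrench from where it was at the start of the episode above 0.03 m).
It also fails if it takes over 72 s, if anything falls off the work surface, if the arm or the gripper's body presses on something with over 40 N, if the wrist force passes 120 N, or if a joint passes its speed limit or range.

## Working session

There is one attempt and no reset: what is moved stays moved. The work goes in short steps, Python scripts to look and compute and a tool call to move; the robot and the scene stay as the last step left them, time stands still between calls to the robot, and variables do not carry over. Pictures are saved under pics/ and viewed, and the job is handed in when it is done.

Besides the shell and the picture viewer there is one more tool, called after "Emit:" as a command line: name --argument value ..., lists and objects as JSON in quotes. move_arm: Moves the arm, as the interface text tells. Its arguments: {"type":"object","properties":{"increments":{"type":"array","items":{"type":"number"}}},"required":["increments"]}

```bash
mkdir -p pics; ls; cat > h.py <<'E'
import numpy as np, cv2
from workcell import ctrl
def snap(n,f):
    o=ctrl.get_obs(); d=ctrl.get_image(n)
    cv2.imwrite('pics/'+f,d['frame'][:,:,::-1]); 
    return o,d
E
python3 - <<'E'
from h import *
import pickle
for n in ['scene','side','wrist']:
    o,d=snap(n,n+'0.png'); pickle.dump((o,d),open(n+'0.pkl','wb'))
    print(n,d['vertical_fov'],d['cx'],d['cy'],d.get('pose',d.get('mount')))
print(o)
E
```

```text
pics
scene 54.93885767295095 277.30091386568176 212.77498831500787 [[-8.84224766e-01  3.71547481e-01 -2.83017724e-01  8.81365668e+02]
 [ 4.66915114e-01  7.18356504e-01 -5.15707484e-01  6.38619767e+02]
 [ 1.16978059e-02 -5.88146582e-01 -8.08669746e-01  1.09067218e+03]
 [ 0.00000000e+00  0.00000000e+00  0.00000000e+00  1.00000000e+00]]
side 44.79132105632027 280.05045346206293 222.38109186258055 [[ 8.33639873e-01 -3.07881663e-01  4.58534016e-01 -1.63084467e+02]
 [-5.52140765e-01 -4.44114552e-01  7.05622307e-01 -1.08583516e+03]
 [-1.36065400e-02 -8.41410213e-01 -5.40225615e-01  8.92617892e+02]
 [ 0.00000000e+00  0.00000000e+00  0.00000000e+00  1.00000000e+00]]
wrist 59.42791063196662 280.054730677376 206.61364388362176 [[ 1.49997401e-03 -9.65596405e-01 -2.60041020e-01  7.21473656e+01]
 [ 9.99998758e-01  1.57420111e-03 -7.71831466e-05  7.14466769e-01]
 [ 4.83884630e-04 -2.60040581e-01  9.65597567e-01 -1.92481957e+02]
 [ 0.00000000e+00  0.00000000e+00  0.00000000e+00  1.00000000e+00]]
{'t': 0.1, 'qpos': array([ 1.12699432e+00,  4.23758790e-01,  1.63058436e+00, -2.48985180e-05,
        1.08861020e+00, -1.89715463e-02]), 'qvel': array([ 0.00107178, -0.00052611, -0.00056789,  0.00111179,  0.00100109,
       -0.00063974]), 'joint_torque': array([-6.30533168e-05, -5.45618033e+01, -2.74324250e+01,  6.45774929e-02,
        1.87791756e-02, -4.92059701e-05]), 'ee_pos': array([257.34221669, 568.97620994, 191.59445785]), 'orientation': array([-6.62235985e-01, -3.07070315e+00,  2.08815732e-03]), 'ft_force': array([ 0.14580868, -0.14181969,  0.019857  ]), 'moment': array([-0.00615914, -0.04880245,  0.00870652]), 'width': 88.23313832112594}
```

View pics/scene0.png

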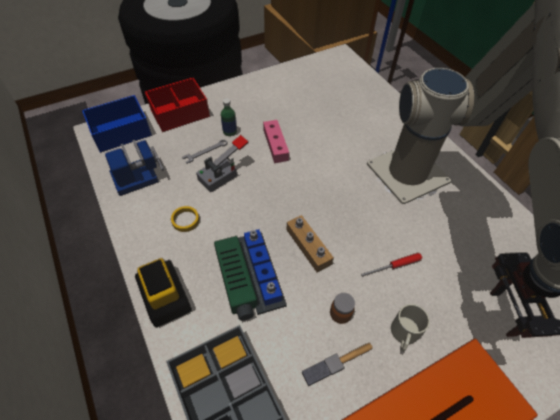

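View pics/side0.png

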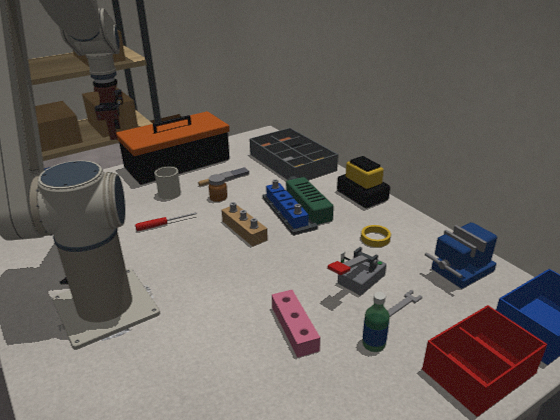

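View pics/wrist0.png

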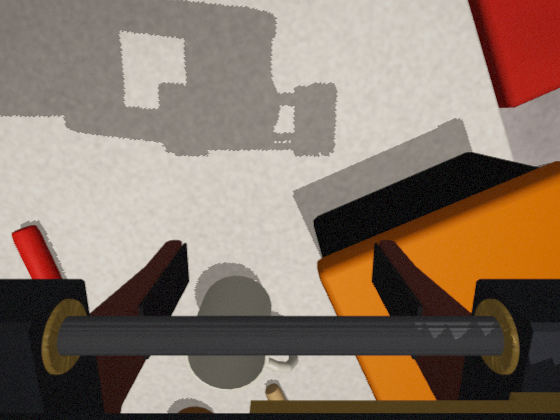

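```bash
python3 - <<'E'
import cv2
a=cv2.imread('pics/scene0.png'); b=cv2.imread('pics/side0.png')
cv2.imwrite('pics/s1.png',cv2.resize(a[205:315,200:340],None,fx=5,fy=5,interpolation=cv2.INTER_CUBIC))
cv2.imwrite('pics/s2.png',cv2.resize(b[165:255,210:340],None,fx=6,fy=6,interpolation=cv2.INTER_CUBIC))
cv2.imwrite('pics/s3.png',cv2.resize(a[120:200,170:300],None,fx=6,fy=6,interpolation=cv2.INTER_CUBIC))
cv2.imwrite('pics/s4.png',cv2.resize(b[235:300,310:420],None,fx=7,fy=7,interpolation=cv2.INTER_CUBIC))
E
```

```text
(no output)
```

View pics/s1.png

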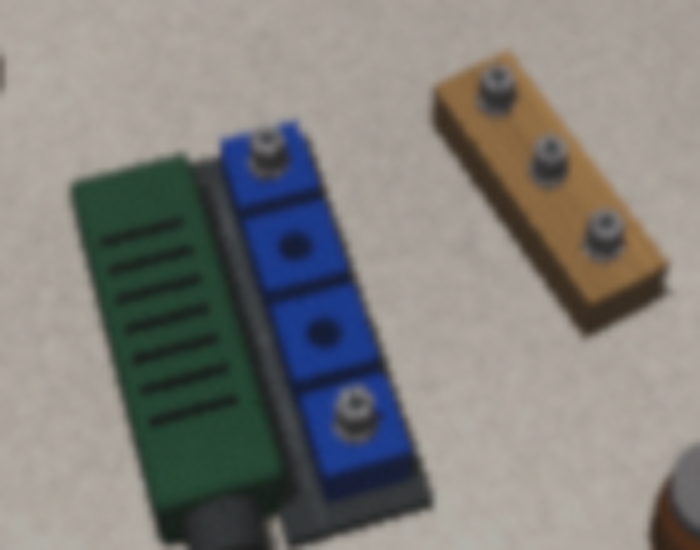

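View pics/s2.png

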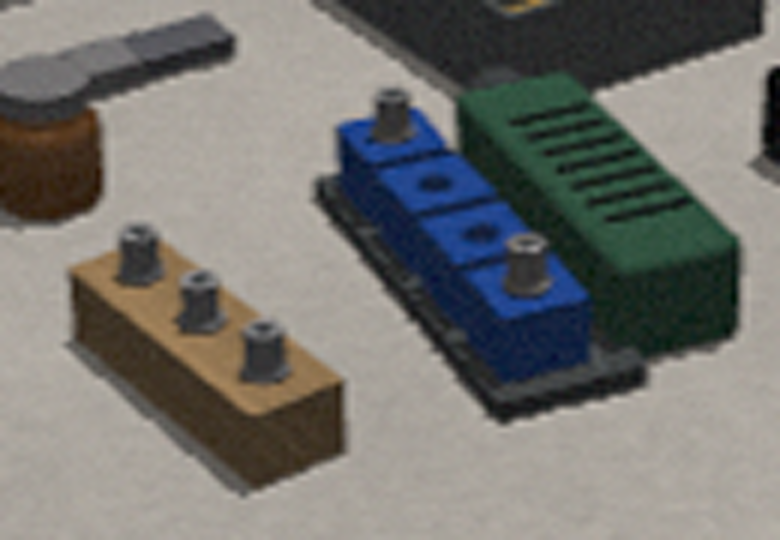

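View pics/s3.png

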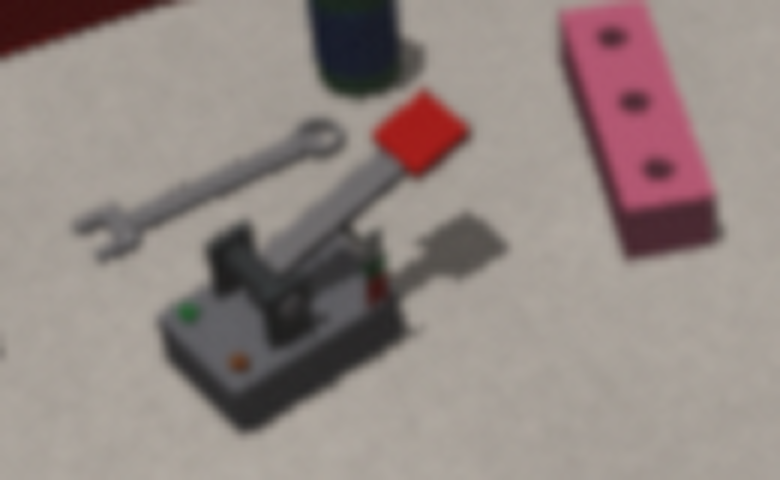

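View pics/s4.png

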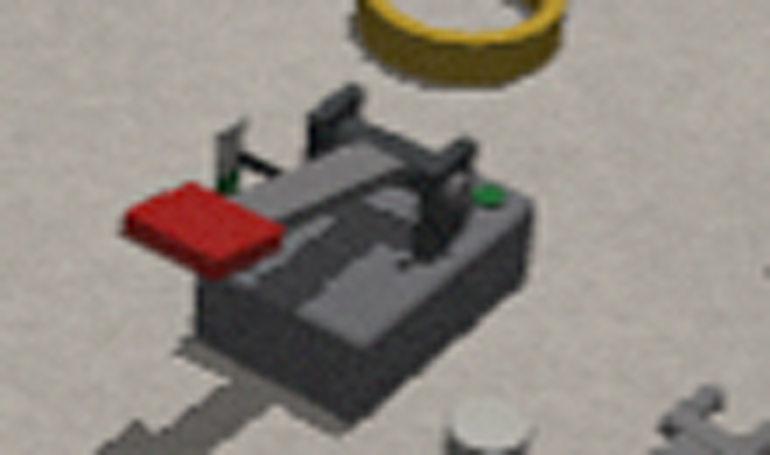

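```bash
cat >> h.py <<'E'
def ray(d,uv,T=None):
    f=210/np.tan(np.radians(d['vertical_fov'])/2)
    p=d['pose'] if T is None else T
    v=p[:3,:3]@np.array([(uv[0]-d['cx'])/f,(uv[1]-d['cy'])/f,1.]); return p[:3,3],v
def atz(d,uv,z,T=None):
    c,v=ray(d,uv,T); return c+v*(z-c[2])/v[2]
E
python3 - <<'E'
from h import *
import pickle
S=pickle.load(open('scene0.pkl','rb'))[1];D=pickle.load(open('side0.pkl','rb'))[1]
def cv(p,k,o): return (p[0]+.5)/k-.5+o[0],(p[1]+.5)/k-.5+o[1]
A=dict(f1=((268,138),(527,244),80),h1=((295,246),(481,234),54),h2=((323,333),(436,184),54),f2=((357,400),(393,98),80),
 r1=((498,78),(265,331),71),r2=((552,146),(202,279),71),r3=((606,220),(140,233),71))
np.set_printoptions(precision=1,suppress=True)
for k,(a,b,z) in A.items(): print(k,atz(S,cv(a,5,(200,205)),z),atz(D,cv(b,6,(210,165)),z))
for a,b,z in [((421,133),(204,229),110)]:
    print('pad',atz(S,cv(a,6,(170,120)),z),atz(D,cv(b,7,(310,235)),z))
for p in [(373,135),(425,90),(470,131),(420,175)]: print(atz(S,cv(p,6,(170,120)),110))
E
```

```text
f1 [625.1  24.5  80. ] [625.6  27.   80. ]
h1 [637.6  84.6  54. ] [636.5  85.4  54. ]
h2 [648.8 143.6  54. ] [646.8 144.4  54. ]
f2 [656.6 201.3  80. ] [656.1 201.5  80. ]
r1 [477.7  44.4  71. ] [477.3  44.7  71. ]
r2 [473.6 102.8  71. ] [476.4 106.3  71. ]
r3 [471.8 162.1  71. ] [472.8 165.6  71. ]
pad [ 511.9 -313.   110. ] [ 507.  -319.7  110. ]
[ 536.9 -324.1  110. ]
[ 495.  -344.2  110. ]
[ 486.2 -301.7  110. ]
[ 526.4 -282.7  110. ]
```

```bash
cat >> h.py <<'E'
from scipy.spatial.transform import Rotation as Ro
def plan(x,y,z,xdir=None):
    """increment to put TCP at x,y,z with tool x axis at world heading xdir deg (mod 180)"""
    o=ctrl.get_obs(); R=Ro.from_rotvec(o['orientation']).as_matrix()
    d=R.T@(np.array([x,y,z])-o['ee_pos'])
    h=np.degrees(np.arctan2(R[1,0],R[0,0])); yaw=0
    if xdir is not None: yaw=-((xdir-h+90)%180-90)
    print('inc',d.round(1),'yaw',round(yaw,1),'heading',round(h,1),'q6',o['qpos'][5].round(2),'t',o['t'],'pos',o['ee_pos'].round(1),'tilt',R[:2,2].round(4))
def wT(o,d):
    T=np.eye(4);T[:3,:3]=Ro.from_rotvec(o['orientation']).as_matrix();T[:3,3]=o['ee_pos']
    return T@d['mount']
E
python3 - <<'E'
from h import *
plan(475,104,220)
plan(475,104,220,180)
plan(475,104,220,93)
E
```

```text
inc [-390.  -334.   -27.9] yaw 0 heading 155.7 q6 -0.02 t 0.15 pos [257.4 569.  191.7] tilt [-0.0005 -0.0011]
inc [-390.  -334.   -27.9] yaw -24.3 heading 155.7 q6 -0.02 t 0.15 pos [257.4 569.  191.7] tilt [-0.0005 -0.0011]
inc [-390.  -334.   -27.9] yaw 62.7 heading 155.7 q6 -0.02 t 0.15 pos [257.4 569.  191.7] tilt [-0.0005 -0.0011]
```

Emit:
move_arm --increments '[0,-45,-38,-28,8,0,-100,-86,-28,18,0,-155,-133,-28,28,0,-205,-176,-28,38,0,-255,-218,-28,48,0,-305,-261,-28,58,0,-345,-295,-28,63,0,-375,-321,-28,63,0,-390,-334,-28,63,0,-390,-334,-28,63]'

```text
t: 1.4
ee_pos: [475.3, 102.8, 219.9]
orientation: [2.173, 2.269, -0.002]
ft_force: [0.1, -0.3, 0.1]
width: 87.9
```

```bash
python3 - <<'E'
from h import *
import pickle
o,d=snap('wrist','w1.png'); pickle.dump((o,d),open('w1.pkl','wb'))
plan(475,104,220,93)
E
```

```text
inc [ 0.3  0.1 -0.2] yaw -0.4 heading 92.6 q6 0.15 t 1.45 pos [474.9 103.7 219.9] tilt [-0.0011 -0.0009]
```

View pics/w1.png

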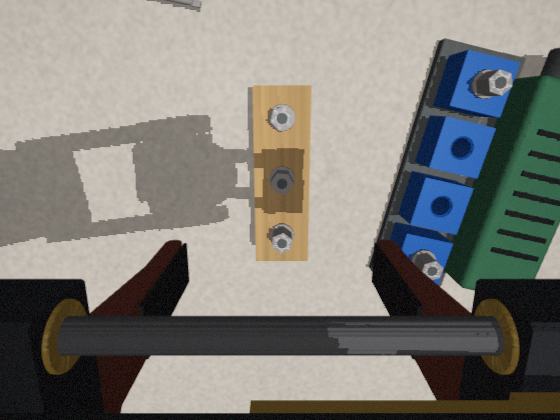

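```bash
python3 - <<'E'
import cv2,numpy as np
a=cv2.imread('pics/w1.png')
c=[cv2.resize(a[v-22:v+22,260:304],None,fx=9,fy=9,interpolation=cv2.INTER_CUBIC) for v in (118,181)]
cv2.imwrite('pics/w1b.png',np.hstack(c))
cv2.imwrite('pics/w1c.png',cv2.resize(a[120:230,390:500],None,fx=5,fy=5,interpolation=cv2.INTER_CUBIC))
E
```

```text
(no output)
```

View pics/w1b.png

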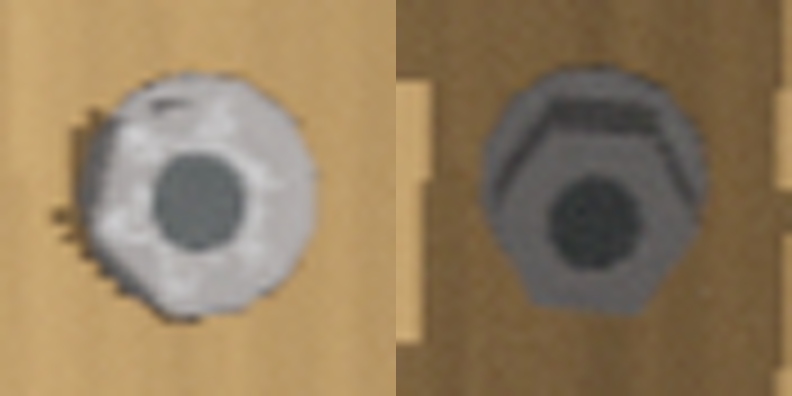

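View pics/w1c.png

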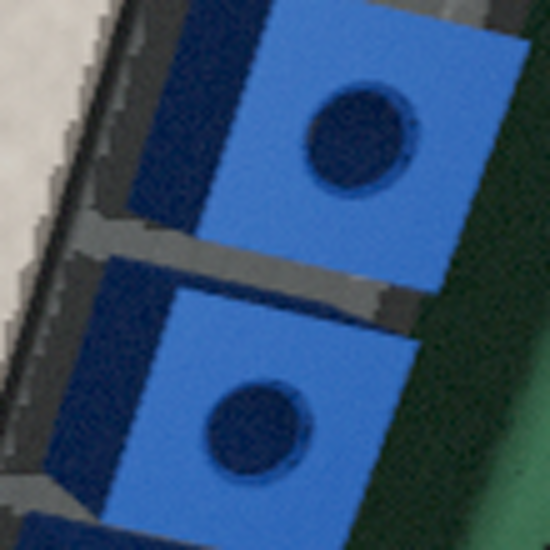

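```bash
python3 - <<'E'
from h import *
import pickle
o,d=pickle.load(open('w1.pkl','rb'));T=wT(o,d)
np.set_printoptions(precision=1,suppress=True)
P={k:atz(d,uv,z,T) for k,uv,z in [('r3',(281.7,117.8),71),('r2',(281.7,183.2),71),('r1',(281.7,242),71),('h2',(461.8,147.5),54),('h1',(441.2,206),54),('f2',(500.5,83),80),('f1',(431.5,271),80)]}
for k in P: print(k,P[k])
v=P['h2']-P['h1'];print(np.linalg.norm(v),np.degrees(np.arctan2(v[1],v[0])))
v=P['r3']-P['r2'];print(np.linalg.norm(v),np.degrees(np.arctan2(v[1],v[0])))
E
```

```text
r3 [473.1 165.6  71. ]
r2 [475.9 105.6  71. ]
r1 [478.6  46.6  71. ]
h2 [648.3 145.1  54. ]
h1 [637.7  86.   54. ]
f2 [659.  203.3  80. ]
f1 [626.7  26.4  80. ]
60.00085561292662 79.87351058417829
60.073474049506046 92.64352225204215
```

```bash
python3 - <<'E'
from h import *
plan(473,165.5,105,77.6)
E
```

```text
inc [ 61.9   1.  114.8] yaw 15.0 heading 92.6 q6 0.15 t 1.45 pos [474.9 103.7 219.9] tilt [-0.0011 -0.0009]
```

Emit:
move_arm --increments '[110,20,0,30,5,110,45,1,70,12,110,58,1,100,15,110,62,1,115,15,110,62,1,115,15]'

```text
t: 2.08
ee_pos: [472.1, 166.1, 104.2]
orientation: [-2.446, -1.971, 0.005]
ft_force: [-0.1, -0.0, -0.7]
width: 49.9
```

```bash
python3 - <<'E'
from h import *
import pickle
o,d=snap('wrist','w2.png'); pickle.dump((o,d),open('w2.pkl','wb'))
plan(473,165.5,51,77.6); print(o['width'])
E
```

```text
inc [-0.3  0.2 54.1] yaw 0.1 heading 77.7 q6 0.53 t 2.125 pos [472.9 165.9 105.1] tilt [-0.0013 -0.001 ]
49.926149649080514
```

View pics/w2.png

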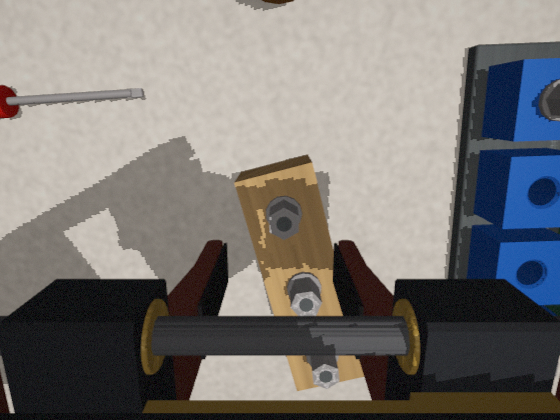

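```bash
python3 - <<'E'
import cv2,numpy as np
a=cv2.imread('pics/w2.png')[192:244,258:310]
a=cv2.convertScaleAbs(a,alpha=1.8)
cv2.imwrite('pics/w2b.png',cv2.resize(a,None,fx=10,fy=10,interpolation=cv2.INTER_CUBIC))
E
```

```text
(no output)
```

View pics/w2b.png

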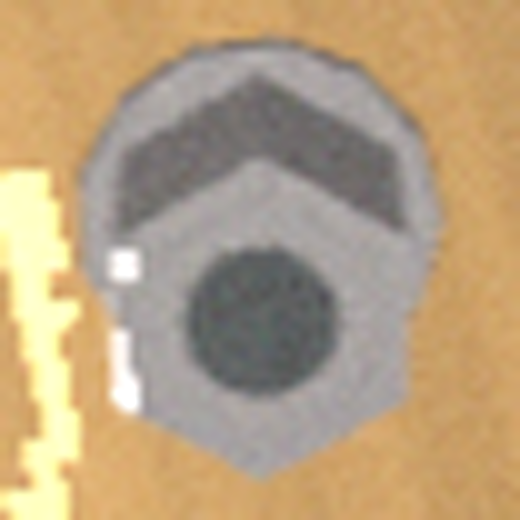

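Emit:
move_arm --increments '[110,0,0,25,0,110,0,0,48,0,110,0,0,54,0,110,0,0,54,0,255,0,0,54,0,255,0,0,54,0,255,0,0,54,0,255,0,0,54,0]'

```text
t: 3.12
ee_pos: [472.9, 165.9, 51.2]
orientation: [2.447, 1.97, -0.002]
ft_force: [-0.5, -0.2, -0.2]
width: 13.7
```

```bash
python3 - <<'E'
from h import *
o=ctrl.get_obs(); print(o['width'],o['ee_pos'],o['ft_force'])
plan(473,165.5,125,77.6)
E
```

```text
13.660122006135209 [472.89210304 165.93610091  51.24165139] [-0.54457509 -0.20857683 -0.23921979]
inc [ -0.5   0.1 -73.8] yaw 0.1 heading 77.7 q6 0.53 t 3.125 pos [472.9 165.9  51.2] tilt [-0.0011 -0.0009]
```

```bash
python3 - <<'E'
from h import *
o,d=snap('wrist','w3.png');print(ctrl.get_obs()['width'])
E
```

```text
9.303468780888469
```

View pics/w3.png

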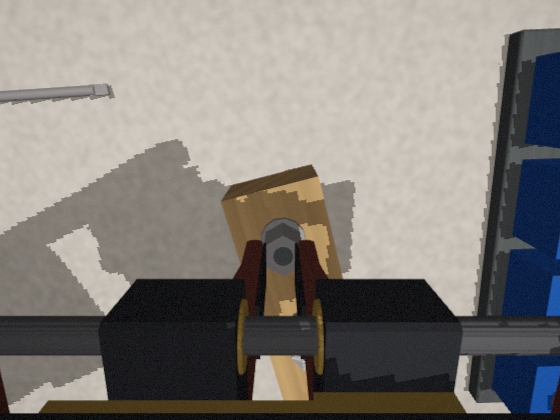

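```bash
python3 - <<'E'
from h import *
o,d=snap('wrist','w4.png');T=wT(o,d);print(o['width'],o['ee_pos'])
print(atz(d,(283,257),71,T))
Ti=np.linalg.inv(T); f=210/np.tan(np.radians(d['vertical_fov'])/2)
R=Ro.from_rotvec(o['orientation']).as_matrix()
for t in [(0,0,0),(10,10,0),(-10,10,0),(10,-10,0),(10,10,-20),(10,10,-40),(10,5,-2),(10,-5,-2)]:
    p=Ti@np.append(R@np.array(t)+o['ee_pos'],1); print(t,p[0]/p[2]*f+d['cx'],p[1]/p[2]*f+d['cy'])
a=cv2.imread('pics/w4.png')[200:300,220:350]
cv2.imwrite('pics/w4b.png',cv2.resize(cv2.convertScaleAbs(a,alpha=1.8),None,fx=6,fy=6,interpolation=cv2.INTER_CUBIC))
E
```

```text
9.303468780888469 [472.85976798 165.92833933  51.16502021]
[473.16206585 164.81434635  71.        ]
(0, 0, 0) 281.80477412433606 241.23717634680753
(10, 10, 0) 300.0749056263842 224.11774810859268
(-10, 10, 0) 299.51828723261656 257.9762983225613
(10, -10, 0) 263.63372012253643 224.0656820472411
(10, 10, -20) 302.1916421663054 236.46148706593735
(10, 10, -40) 304.80888303773884 251.72391462655668
(10, 5, -2) 291.0702100075291 225.23174160313957
(10, -5, -2) 272.67371278164535 225.20547936231551
```

View pics/w4b.png

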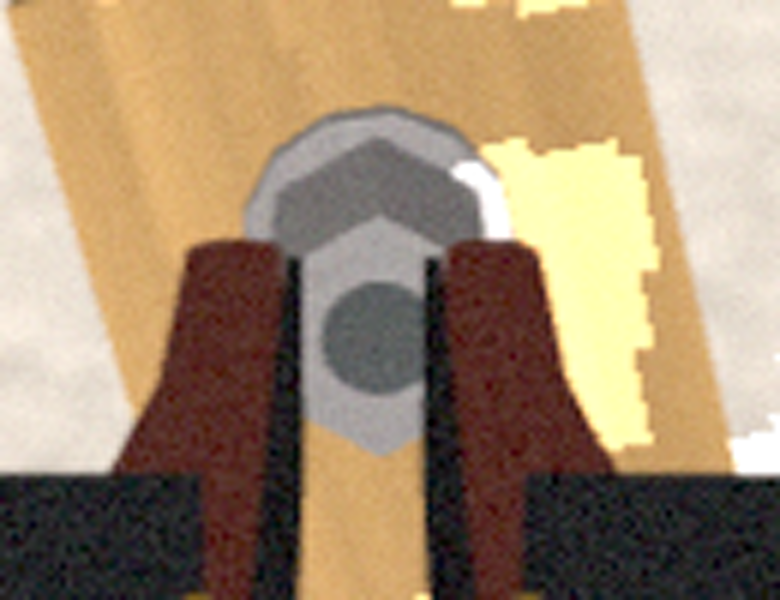

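```bash
python3 - <<'E'
from h import *
print(ctrl.grip_point_offset,[a for a in dir(ctrl) if a[0]!='_'])
for n in['scene','side']: snap(n,n+'1.png')
print(ctrl.get_obs()['width'])
a=cv2.imread('pics/side1.png')[120:270,170:320]
b=cv2.imread('pics/scene1.png')[150:300,250:400]
cv2.imwrite('pics/c1.png',np.hstack([cv2.resize(i,(400,400),interpolation=cv2.INTER_CUBIC) for i in (a,b)]))
E
```

```text
18.700000000000003 ['Unreachable', 'close_job', 'get_image', 'get_obs', 'grip_point_offset']
0.669289627287857
```

View pics/c1.png

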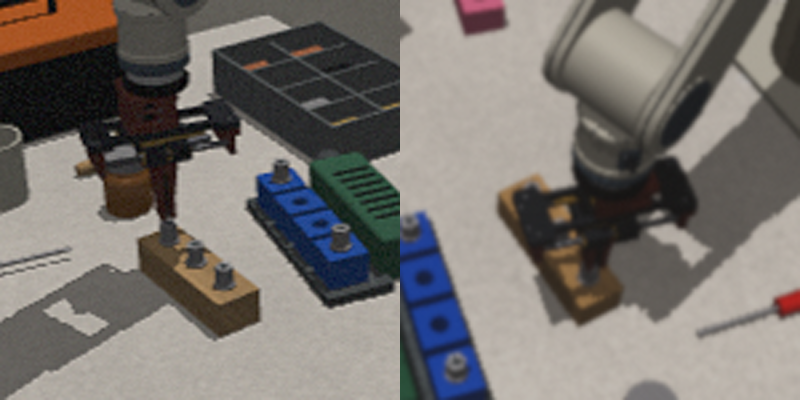

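```bash
python3 - <<'E'
from h import *
o,d=snap('side','side2.png');o2,w=snap('wrist','w5.png')
f=210/np.tan(np.radians(d['vertical_fov'])/2);Ti=np.linalg.inv(d['pose'])
for z in (49,51,60,71,75,80,90):
    p=Ti@np.array([472.9,165.9,z,1]);print(z,p[0]/p[2]*f+d['cx'],p[1]/p[2]*f+d['cy'])
a=cv2.imread('pics/side2.png')[170:220,205:265]
b=cv2.imread('pics/w5.png')[200:300,220:350]
cv2.imwrite('pics/c2.png',cv2.resize(cv2.convertScaleAbs(a,alpha=1.6),None,fx=10,fy=10,interpolation=cv2.INTER_CUBIC))
cv2.imwrite('pics/c3.png',cv2.resize(cv2.convertScaleAbs(b,alpha=1.6),None,fx=6,fy=6,interpolation=cv2.INTER_CUBIC))
E
```

```text
49 233.3363872865425 209.2884879811588
51 233.29690349832572 208.75353565955598
60 233.11857657178513 206.3374452167295
71 232.89916665917997 203.36473546845662
75 232.81898129605952 202.27833145057633
80 232.71844762875645 200.91623522952193
90 232.51636732630374 198.17831843304543
```

View pics/c2.png

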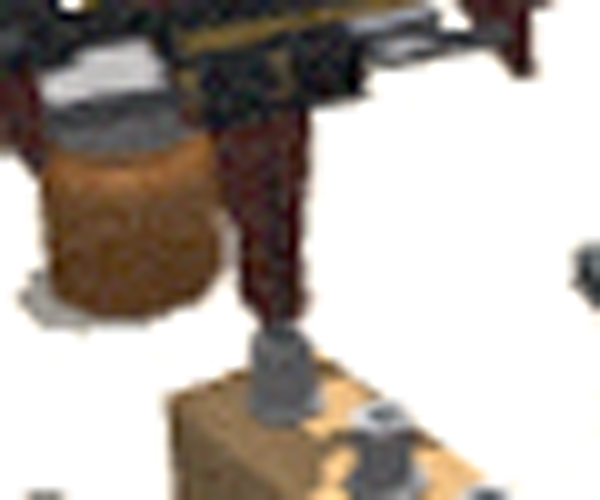

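View pics/c3.png

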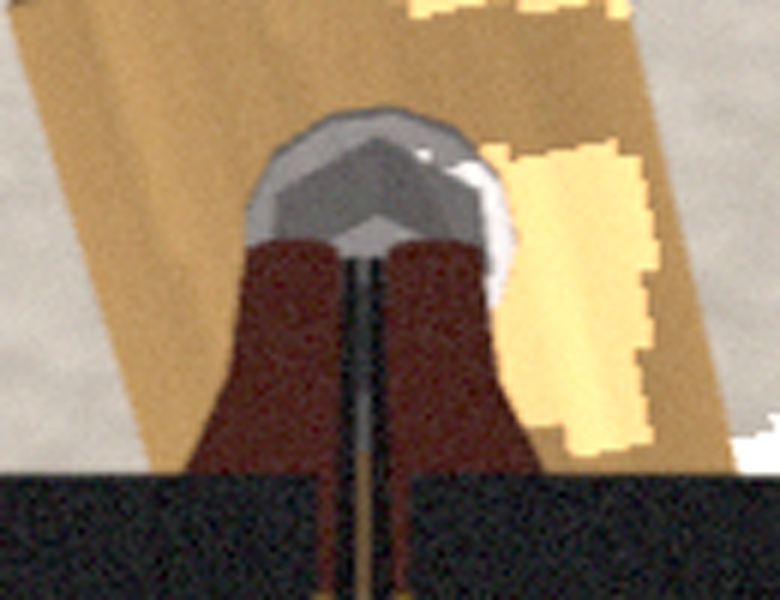

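Emit:
move_arm --increments '[110,0,0,0,0,110,0,0,0,0,110,0,0,0,0,110,0,0,0,0,110,0,0,5,0,110,0,0,10,0,110,0,0,15,0,110,0,0,19,0,110,0,0,19,0]'

```text
t: 4.55
ee_pos: [472.5, 165.8, 31.6]
orientation: [-2.447, -1.97, 0.004]
ft_force: [0.2, -0.0, 0.4]
width: 49.7
```

```bash
python3 - <<'E'
from h import *
o,d=snap('wrist','w6.png');print(o['width'],o['ee_pos'],o['ft_force'])
b=cv2.imread('pics/w6.png')[200:330,200:370]
cv2.imwrite('pics/c4.png',cv2.resize(cv2.convertScaleAbs(b,alpha=1.6),None,fx=4,fy=4,interpolation=cv2.INTER_CUBIC))
E
```

```text
49.7137548535338 [472.49034371 165.76595078  31.59860248] [ 0.17936419 -0.02020356  0.42372107]
```

View pics/c4.png

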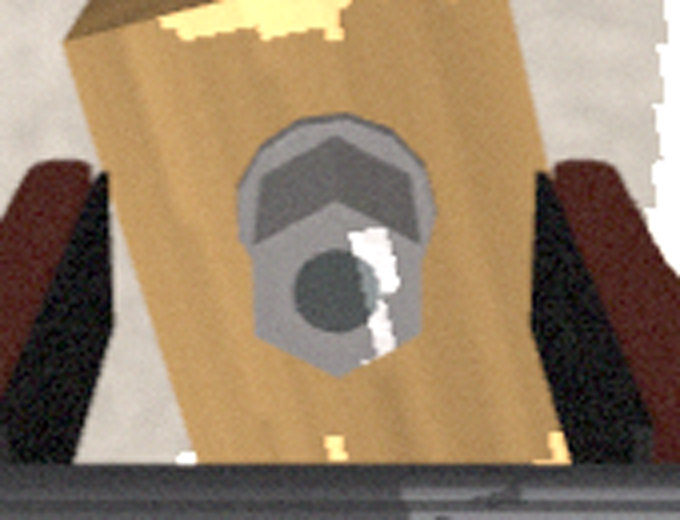

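Emit:
move_arm --increments '[255,0,0,0,0,255,0,0,0,0,255,0,0,0,0,255,0,0,0,0,255,0,0,0,0,255,0,0,0,0]'

```text
t: 5.35
ee_pos: [472.8, 165.9, 31.9]
orientation: [-2.447, -1.97, 0.003]
ft_force: [1.1, -0.7, 2.1]
width: 18.7
```

```bash
python3 - <<'E'
from h import *
o,d=snap('wrist','w7.png');print(o['width'],o['ee_pos'],o['ft_force'])
plan(473,165.5,110,77.6)
b=cv2.imread('pics/w7.png')[200:330,200:370]
cv2.imwrite('pics/c5.png',cv2.resize(cv2.convertScaleAbs(b,alpha=1.6),None,fx=4,fy=4,interpolation=cv2.INTER_CUBIC))
E
```

```text
18.723877566336363 [472.82057324 165.8632083   31.93637208] [ 1.07836104 -0.71291759  2.06147111]
inc [ -0.4   0.2 -78. ] yaw 0.1 heading 77.7 q6 0.53 t 5.4 pos [472.8 165.9  32. ] tilt [-0.0014 -0.0011]
```

View pics/c5.png

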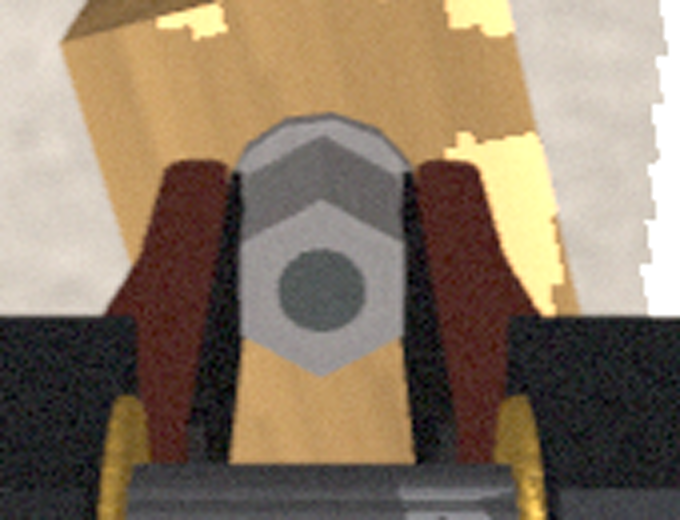

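Emit:
move_arm --increments '[255,0,0,-10,0,255,0,0,-30,0,255,0,0,-60,0,255,0,0,-90,0,255,0,0,-95,0]'

```text
t: 6.02
ee_pos: [474.1, 166.4, 128.9]
orientation: [2.446, 1.969, 0.003]
ft_force: [0.6, 0.4, -1.7]
width: 18.3
```

```bash
python3 - <<'E'
from h import *
o=ctrl.get_obs();print(o['width'],o['ee_pos'],o['ft_force'])
plan(648,144.7,125,79.9)
E
```

```text
18.281070781395783 [474.10578388 166.37479526 128.93006054] [ 0.59414199  0.39221453 -1.68787772]
inc [ 16.  174.5   4.3] yaw -2.2 heading 77.7 q6 0.53 t 6.025 pos [474.1 166.4 128.9] tilt [0.0021 0.0001]
```

Emit:
move_arm --increments '[255,3,30,4,-1,255,7,75,4,-2,255,11,120,4,-2,255,14,155,4,-2,255,16,174,4,-2,255,16,174,4,-2,255,16,174,4,-2]'

```text
t: 6.9
ee_pos: [646.0, 144.8, 124.2]
orientation: [2.412, 2.012, -0.001]
ft_force: [0.4, -0.1, -1.1]
width: 18.7
```

```bash
python3 - <<'E'
from h import *
o,d=snap('wrist','w8.png');print(o['width'],o['ee_pos'],o['ft_force'])
plan(648,144.7,41,79.9)
E
```

```text
18.691152339288294 [645.96207361 144.76500843 124.2289663 ] [ 0.40247936 -0.09985497 -1.10131626]
inc [ 0.2  2.  83.6] yaw -0.2 heading 79.7 q6 0.38 t 6.95 pos [646.  144.9 124.6] tilt [ 0.0002 -0.0002]
```

View pics/w8.png

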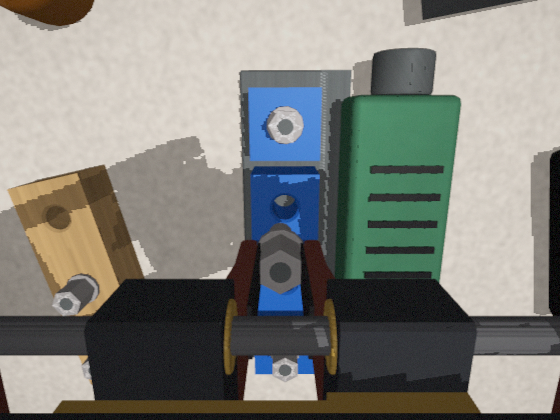

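```bash
python3 - <<'E'
from h import *
o,d=snap('wrist','w9.png');T=wT(o,d)
print(atz(d,(285.5,206.5),54,T),atz(d,(286,125),80,T), atz(d,(280.5,271.5),54+124-41+26,T))
a=cv2.imread('pics/w9.png')[150:300,240:330]
cv2.imwrite('pics/c6.png',cv2.resize(a,None,fx=4,fy=4,interpolation=cv2.INTER_CUBIC))
E
```

```text
[649.2534567  145.37300268  54.        ] [659.64477314 204.61436483  80.        ] [645.23814013 144.81241941 163.        ]
```

View pics/c6.png

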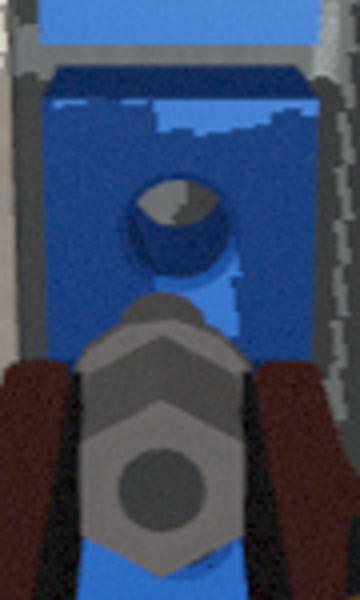

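Emit:
move_arm --increments '[255,1,3,0,0,255,1,3,15,0,255,1,3,30,0,255,1,3,45,0,255,1,3,55,0,255,1,3,62,0,255,1,3,69,0,255,1,3,75,0,255,1,3,79,0,255,1,3,82,0,255,1,3,82,0]'

```text
t: 8.38
ee_pos: [649.4, 145.4, 42.8]
orientation: [2.412, 2.013, 0.001]
ft_force: [-0.0, -0.7, -0.7]
width: 18.8
```

```bash
python3 - <<'E'
from h import *
o,d=snap('wrist','w10.png');print(o['width'],o['ee_pos'],o['ft_force'])
plan(649,145,41,79.9)
a=cv2.imread('pics/w10.png')[170:320,200:370]
cv2.imwrite('pics/c7.png',cv2.resize(cv2.convertScaleAbs(a,alpha=1.5),None,fx=4,fy=4,interpolation=cv2.INTER_CUBIC))
snap('side','side3.png')
a=cv2.imread('pics/side3.png')[140:220,230:350]
cv2.imwrite('pics/c8.png',cv2.resize(cv2.convertScaleAbs(a,alpha=1.3),None,fx=6,fy=6,interpolation=cv2.INTER_CUBIC))
E
```

```text
18.772082113091095 [649.36265671 145.4017517   42.78805071] [-0.00490041 -0.74940135 -0.67879296]
inc [-0.5 -0.4  2. ] yaw -0.2 heading 79.7 q6 0.38 t 8.425 pos [649.5 145.4  43. ] tilt [ 0.0009 -0.0001]
```

View pics/c7.png

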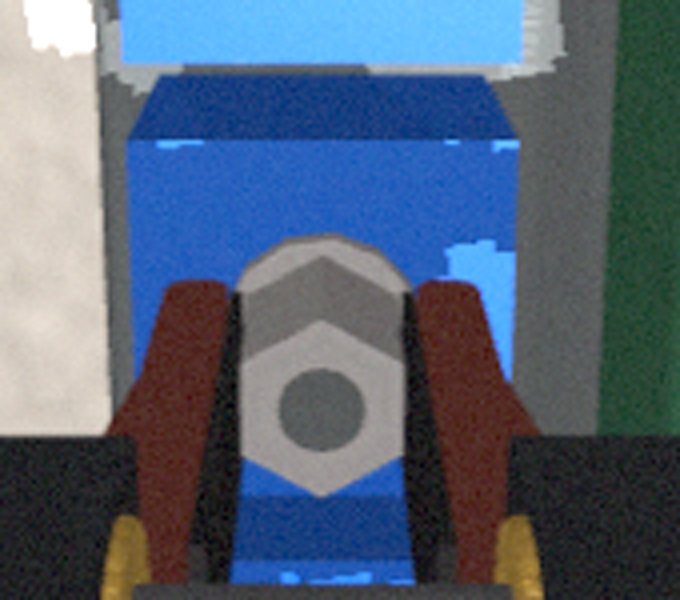

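View pics/c8.png

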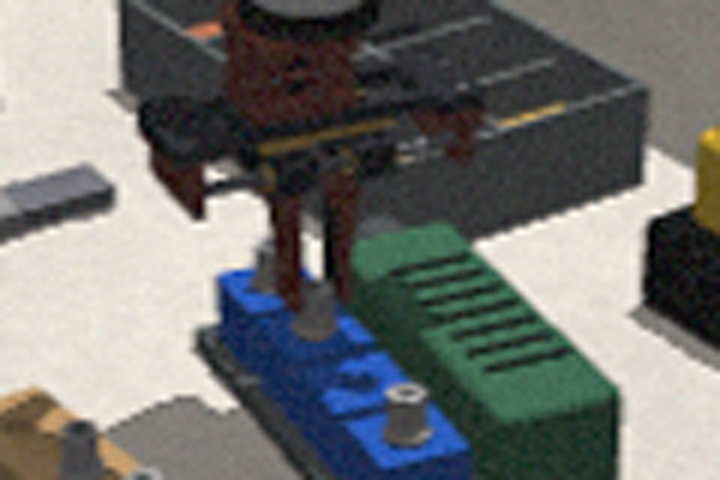

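Emit:
move_arm --increments '[255,0,0,1.5,0,255,0,0,1.5,0,153,0,0,1.5,0,153,0,0,1.5,0,153,0,0,1.5,0,153,0,0,-15,0,153,0,0,-40,0,153,0,0,-75,0,153,0,0,-85,0]'

```text
t: 9.6
ee_pos: [651.3, 145.8, 131.5]
orientation: [2.41, 2.011, 0.008]
ft_force: [0.4, -0.1, 0.7]
width: 34.8
```

```bash
python3 - <<'E'
from h import *
o,d=snap('wrist','w11.png');print(o['width'],o['ee_pos'],o['ft_force'])
# r2: normal angle -24 deg from heading 92.6
plan(475.6,105.3,125,92.6+24);plan(475.6,105.3,125,92.6-36)
E
```

```text
34.796660491021086 [651.26644732 145.827281   131.51163761] [ 0.42822134 -0.08508409  0.65098501]
inc [ -71.3 -165.5    5.4] yaw -36.9 heading 79.7 q6 0.38 t 9.65 pos [651.1 145.8 131.5] tilt [0.0058 0.0009]
inc [ -71.3 -165.5    5.4] yaw 23.1 heading 79.7 q6 0.38 t 9.65 pos [651.1 145.8 131.5] tilt [0.0058 0.0009]
```

View pics/w11.png

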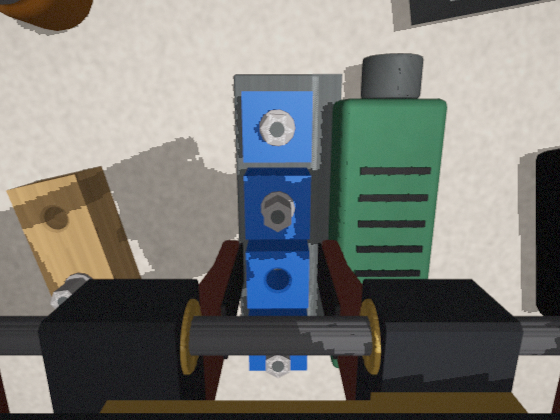

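Emit:
move_arm --increments '[130,-12,-30,5,5,130,-30,-70,5,14,130,-48,-110,5,23,130,-64,-148,5,23,130,-71,-165,15,23,110,-71,-165,25,23,110,-71,-165,25,23]'

```text
t: 10.52
ee_pos: [476.6, 105.6, 104.5]
orientation: [2.763, 1.491, 0.007]
ft_force: [0.9, 0.0, 0.1]
width: 50.1
```

```bash
python3 - <<'E'
from h import *
o,d=snap('wrist','w12.png');print(o['width'],o['ee_pos'],o['ft_force'])
plan(475.6,105.3,32)
a=cv2.imread('pics/w12.png')[170:290,200:370]
cv2.imwrite('pics/c9.png',cv2.resize(cv2.convertScaleAbs(a,alpha=1.5),None,fx=4,fy=4,interpolation=cv2.INTER_CUBIC))
E
```

```text
50.13756374078051 [476.57978165 105.56258105 104.54890517] [8.97570110e-01 5.44156237e-04 1.26381099e-01]
inc [-1.4 -1.3 73. ] yaw 0 heading 56.7 q6 0.78 t 10.575 pos [477.1 105.7 105. ] tilt [0.0056 0.0009]
```

View pics/c9.png

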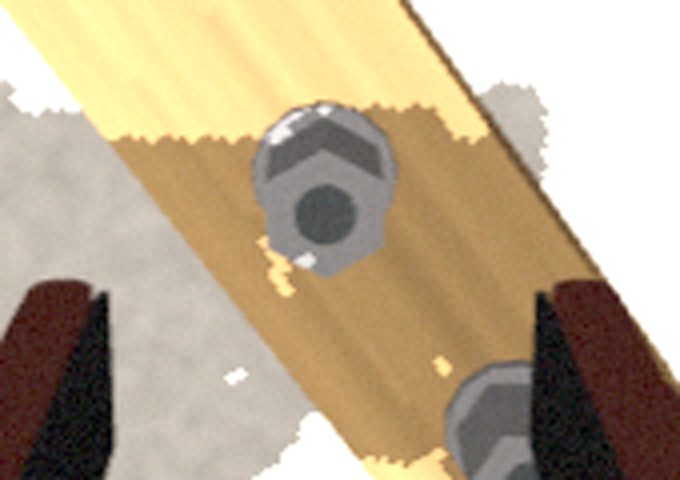

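Emit:
move_arm --increments '[110,-1.5,-1.5,20,0,110,-1.5,-1.5,45,0,110,-1.5,-1.5,65,0,110,-1.5,-1.5,73,0,110,-1.5,-1.5,73,0,255,-1.5,-1.5,73,0,255,-1.5,-1.5,73,0,255,-1.5,-1.5,73,0,255,-1.5,-1.5,73,0,255,-1.5,-1.5,73,0]'

```text
t: 11.82
ee_pos: [475.7, 105.3, 32.3]
orientation: [2.763, 1.491, 0.009]
ft_force: [-0.6, 0.3, 5.6]
width: 18.5
```

```bash
python3 - <<'E'
from h import *
o,d=snap('wrist','w13.png');print(o['width'],o['ee_pos'],o['ft_force'])
a=cv2.imread('pics/w13.png')[170:320,200:370]
cv2.imwrite('pics/c10.png',cv2.resize(cv2.convertScaleAbs(a,alpha=1.5),None,fx=4,fy=4,interpolation=cv2.INTER_CUBIC))
E
```

```text
18.48459518001071 [475.72947647 105.34177112  32.32197667] [-0.60160792  0.28859845  5.58550623]
```

View pics/c10.png

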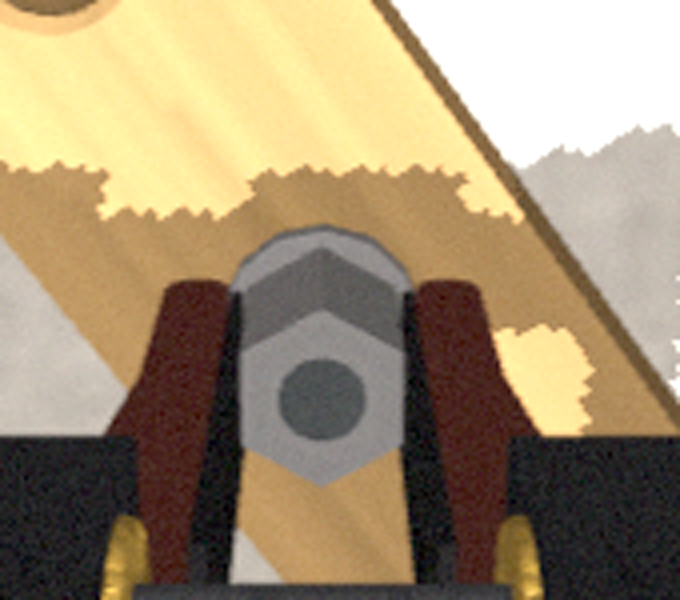

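Emit:
move_arm --increments '[255,0,0,-10,0,255,0,0,-35,0,255,0,0,-70,0,255,0,0,-95,0,255,0,0,-95,0]'

```text
t: 12.5
ee_pos: [476.4, 105.5, 129.1]
orientation: [2.762, 1.49, 0.015]
ft_force: [-0.6, 0.2, -1.7]
width: 18.5
```

```bash
python3 - <<'E'
from h import *
o=ctrl.get_obs();print(o['width'],o['ee_pos'],o['ft_force'])
plan(638,85.8,127,79.9)
E
```

```text
18.482762405486802 [476.39646334 105.53058939 129.08855858] [-0.59053439  0.23476852 -1.7302424 ]
inc [ 72.2 145.9   3.7] yaw -23.2 heading 56.7 q6 0.78 t 12.5 pos [476.4 105.5 129.1] tilt [0.0101 0.0018]
```

Emit:
move_arm --increments '[255,15,30,4,-6,255,32,65,4,-14,255,50,102,4,-22,255,65,132,4,-23,255,72,146,4,-23,255,72,146,4,-23,255,72,146,4,-23]'

```text
t: 13.38
ee_pos: [636.3, 85.6, 126.0]
orientation: [2.409, 2.01, 0.011]
ft_force: [0.7, 1.2, -1.4]
width: 18.4
```

```bash
python3 - <<'E'
from h import *
o,d=snap('wrist','w14.png');print(o['width'],o['ee_pos'],o['ft_force'])
plan(638,85.8,42,79.9)
T=wT(o,d)
a=cv2.imread('pics/w14.png')[150:300,240:330]
cv2.imwrite('pics/c11.png',cv2.resize(a,None,fx=4,fy=4,interpolation=cv2.INTER_CUBIC))
import pickle;pickle.dump((o,d),open('w14.pkl','wb'))
E
```

```text
18.42803269804811 [636.28495394  85.63972755 125.99844618] [ 0.65675206  1.24025987 -1.41404207]
inc [ 0.1  0.8 84.3] yaw -0.2 heading 79.7 q6 0.29 t 13.425 pos [636.5  85.7 126.3] tilt [0.0086 0.0017]
```

View pics/c11.png

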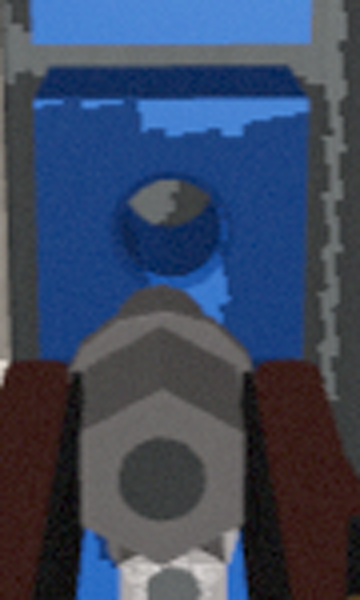

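```bash
python3 - <<'E'
from h import *
import pickle
o,d=pickle.load(open('w14.pkl','rb'));T=wT(o,d);print(atz(d,(282.8,206.3),54,T))
plan(638,85.8,43,79.9)
E
```

```text
[638.08146157  86.34368276  54.        ]
inc [ 0.1  0.8 83.3] yaw -0.2 heading 79.7 q6 0.29 t 13.425 pos [636.5  85.7 126.3] tilt [0.0086 0.0017]
```

Emit:
move_arm --increments '[255,0,1,0,0,255,0,1,15,0,255,0,1,30,0,255,0,1,45,0,255,0,1,55,0,255,0,1,62,0,255,0,1,69,0,255,0,1,75,0,255,0,1,80,0,255,0,1,83.5,0,255,0,1,83.5,0]'

```text
t: 14.8
ee_pos: [638.0, 85.7, 42.6]
orientation: [2.409, 2.01, 0.011]
ft_force: [0.3, 0.0, -0.8]
width: 18.5
```

```bash
python3 - <<'E'
from h import *
o,d=snap('wrist','w15.png');print(o['width'],o['ee_pos'],o['ft_force'])
plan(638,85.8,41,79.9)
a=cv2.imread('pics/w15.png')[170:320,200:370]
cv2.imwrite('pics/c12.png',cv2.resize(cv2.convertScaleAbs(a,alpha=1.5),None,fx=4,fy=4,interpolation=cv2.INTER_CUBIC))
E
```

```text
18.473636110264767 [638.02979919  85.65045544  42.61831756] [ 0.29316776  0.02761342 -0.84388316]
inc [ 0.1 -0.2  1.8] yaw -0.2 heading 79.7 q6 0.29 t 14.85 pos [638.2  85.6  42.8] tilt [0.0085 0.0017]
```

View pics/c12.png

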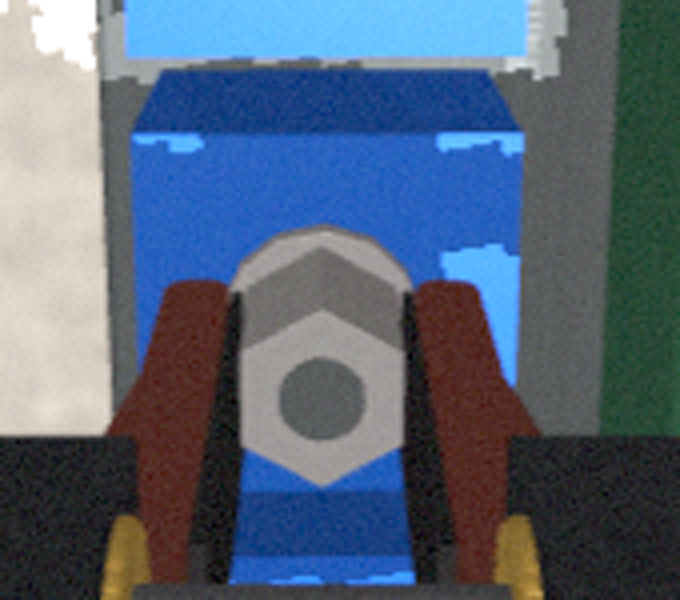

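Emit:
move_arm --increments '[255,0,0,1.5,0,255,0,0,1.5,0,153,0,0,1.5,0,153,0,0,1.5,0,153,0,0,1.5,0,153,0,0,-15,0,153,0,0,-45,0,153,0,0,-95,0,153,0,0,-130,0,153,0,0,-130,0]'

```text
t: 16.1
ee_pos: [639.5, 85.7, 177.5]
orientation: [2.405, 2.008, 0.022]
ft_force: [-0.0, 0.0, -0.2]
width: 35.1
```

```bash
python3 - <<'E'
from h import *
o,d=snap('wrist','w16.png');print(o['width'],o['ee_pos'],o['ft_force'])
plan(510,-315,180,79.9)
snap('side','side4.png')
a=cv2.imread('pics/side4.png')[150:260,200:340]
cv2.imwrite('pics/c13.png',cv2.resize(a,None,fx=5,fy=5,interpolation=cv2.INTER_CUBIC))
E
```

```text
35.123448361081515 [639.49816036  85.72826944 177.4615583 ] [-0.02128693  0.02249856 -0.176743  ]
inc [-417.   -54.3   -7.3] yaw -0.2 heading 79.7 q6 0.29 t 16.15 pos [638.   85.6 175.1] tilt [0.0123 0.0021]
```

View pics/w16.png

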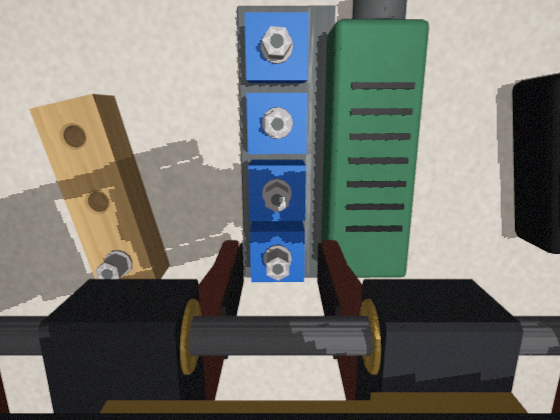

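View pics/c13.png

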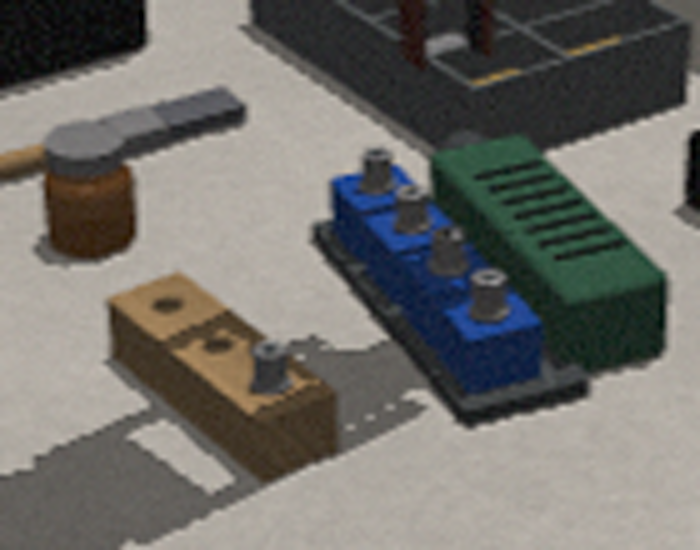

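```bash
python3 - <<'E'
from h import *
import pickle
S=pickle.load(open('scene0.pkl','rb'))[1];D=pickle.load(open('side0.pkl','rb'))[1]
np.set_printoptions(precision=1,suppress=True)
print('can top',atz(S,(227.5,103),150),atz(D,(379,298),150))
print('can base',atz(D,(375,343),0))
def c(p): return (p[0]+.5)/6-.5+170,(p[1]+.5)/6-.5+120
for n,p,z in [('boxcorner',(162,322),42),('box',(240,390),42),('boxR',(400,305),42),('cheekL',(240,222),85),('cheekR',(300,275),85),('leverroot',(295,255),75)]: print(n,atz(S,c(p),z))
E
```

```text
can top [ 483.6 -473.1  150. ] [ 476.1 -493.6  150. ]
can base [ 487.8 -487.1    0. ]
boxcorner [ 682.8 -306.8   42. ]
box [ 662.4 -239.1   42. ]
boxR [ 556.  -256.3   42. ]
cheekL [ 624.1 -318.9   85. ]
cheekR [ 609.8 -265.7   85. ]
leverroot [ 603.5 -290.2   75. ]
```

Emit:
move_arm --increments '[255,-40,-5,-10,0,255,-95,-12,-10,0,255,-150,-20,-10,0,255,-205,-27,-10,0,255,-260,-34,-10,0,255,-315,-41,-10,0,255,-365,-48,-10,0,255,-400,-52,-10,0,255,-417,-54,-10,0,255,-417,-54,-10,0,255,-417,-54,-10,0]'

```text
t: 17.58
ee_pos: [509.3, -313.9, 181.0]
orientation: [2.408, 2.012, 0.013]
ft_force: [-0.5, 0.4, -0.1]
width: 0.4
```

```bash
python3 - <<'E'
from h import *
o,d=snap('wrist','w17.png');print(o['width'],o['ee_pos'],o['ft_force'])
plan(510,-315,150)
import pickle;pickle.dump((o,d),open('w17.pkl','wb'))
E
```

```text
0.4096932741477188 [ 509.30660309 -313.94428298  181.03401246] [-0.49679399  0.4461265  -0.12035811]
inc [-1.1  0.5 31.2] yaw 0 heading 79.8 q6 -0.4 t 17.625 pos [ 509.5 -313.9  181.2] tilt [0.0088 0.0024]
```

View pics/w17.png

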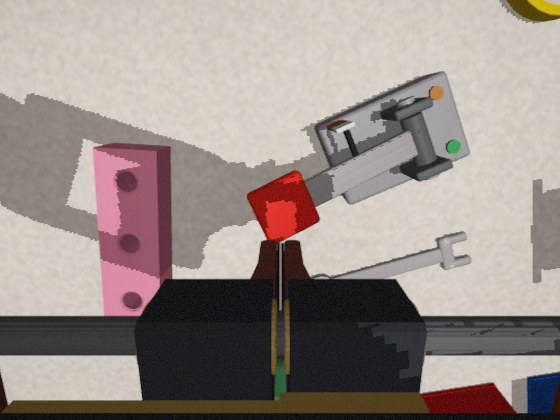

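```bash
python3 - <<'E'
from h import *
import pickle
o,d=pickle.load(open('w17.pkl','rb'));T=wT(o,d)
P=[atz(d,p,110,T) for p in [(248,195),(298,171),(319,215),(272,241)]];
print(np.round(P,1),np.mean(P,0)); 
a=atz(d,(425,107),85,T),atz(d,(428,168),85,T);print(a)
h=np.array(atz(d,(418,140),70,T));print(h)
E
```

```text
[[ 487.5 -299.9  110. ]
 [ 526.6 -288.9  110. ]
 [ 536.6 -324.4  110. ]
 [ 498.3 -338.3  110. ]] [ 512.26284616 -312.86056573  110.        ]
(array([ 630.35635572, -261.9329679 ,   85.        ]), array([ 629.12288926, -309.12453712,   85.        ]))
[ 628.47037663 -287.97312443   70.        ]
```

Emit:
move_arm --increments '[255,0,-1,15,0,255,0,-1,40,0,255,0,-1,60,0,255,0,-1,75,0,255,0,-1,82,0,255,0,-1,82,0]'

```text
t: 18.38
ee_pos: [509.2, -313.2, 98.8]
orientation: [2.408, 2.013, 0.013]
ft_force: [-0.5, -0.1, -0.2]
width: 0.5
```

```bash
cat > look.py <<'E'
from h import *
import sys
k=sys.argv[1]
o,d=snap('wrist','v%s.png'%k);print(o['width'],o['ee_pos'],o['ft_force'],o['moment'])
_,s=snap('side','vs%s.png'%k)
plan(508,-314,55)
a=cv2.imread('pics/vs%s.png'%k)[205:305,300:410];b=cv2.imread('pics/v%s.png'%k)[80:330,200:470]
a=cv2.convertScaleAbs(a,alpha=1.4)
cv2.imwrite('pics/vc%s.png'%k,np.hstack([cv2.resize(a,(440,400),interpolation=cv2.INTER_CUBIC),cv2.resize(b,(360,400))]))
E
python3 look.py 1
```

```text
0.47237896931395795 [ 509.1506415  -313.22066561   98.81432259] [-0.50643023 -0.10515693 -0.2362592 ] [-0.03706147  0.05777213  0.01592745]
inc [-0.7 -2.  44.7] yaw 0 heading 79.8 q6 -0.4 t 18.475 pos [ 509.6 -313.7   99.7] tilt [0.0096 0.0019]
```

View pics/vc1.png

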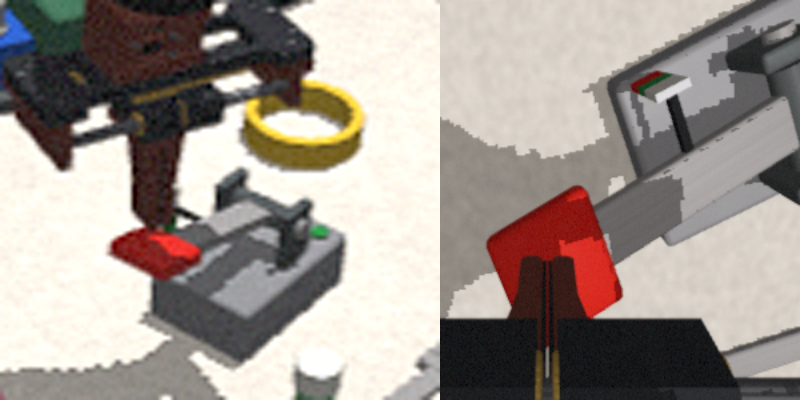

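Emit:
move_arm --increments '[255,0,-1,6,0,255,0,-1,12,0,255,0,-1,16,0,255,0,-1,16,0,255,0,-1,16,0]'

```text
t: 19.1
ee_pos: [508.8, -313.5, 83.7]
orientation: [2.407, 2.012, 0.013]
ft_force: [0.1, -0.2, -0.1]
width: 0.6
```

```bash
python3 look.py 2
```

```text
0.6405489605129174 [ 508.81636101 -313.50749466   83.69094831] [ 0.05102744 -0.16639152 -0.11357919] [-0.00163774  0.13870399  0.00872354]
inc [-0.7 -1.  28.8] yaw 0 heading 79.8 q6 -0.4 t 19.2 pos [ 508.9 -313.5   83.8] tilt [0.0097 0.0018]
```

View pics/vc2.png

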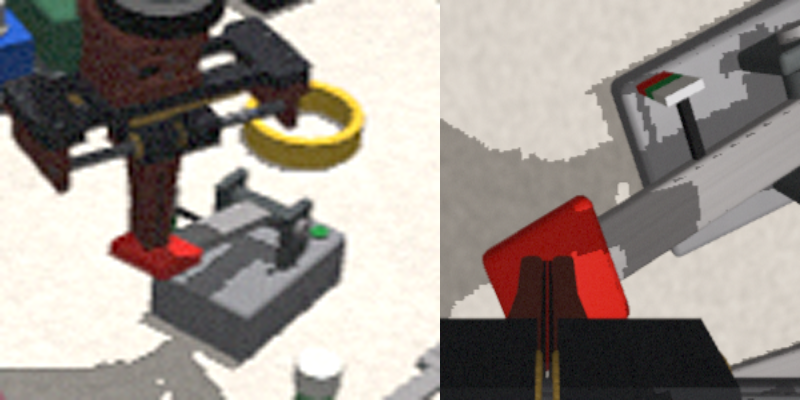

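Emit:
move_arm --increments '[255,0,-1,4,0,255,0,-1,8,0,255,0,-1,10,0,255,0,-1,10,0,255,0,-1,10,0]'

```text
t: 19.82
ee_pos: [508.0, -313.4, 73.9]
orientation: [2.407, 2.012, 0.013]
ft_force: [-1.3, -0.3, 3.4]
width: 0.5
```

```bash
python3 look.py 3
```

```text
0.45713212773677514 [ 507.98639197 -313.4211087    73.87860598] [-1.29375903 -0.2950191   3.37140987] [-0.2725653   0.39709135  0.00905391]
inc [-0.6 -0.1 18.9] yaw 0 heading 79.8 q6 -0.4 t 19.925 pos [ 508.  -313.4   73.9] tilt [0.0099 0.0017]
```

View pics/vc3.png

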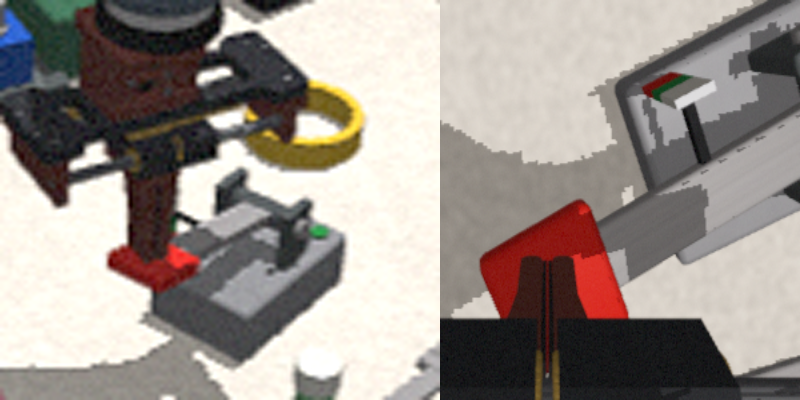

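Emit:
move_arm --increments '[255,0,0,4,0,255,0,0,8,0,255,0,0,12,0,255,0,0,12,0,255,0,0,12,0]'

```text
t: 20.55
ee_pos: [507.9, -313.3, 61.8]
orientation: [2.407, 2.012, 0.013]
ft_force: [-3.5, 0.4, 5.6]
width: 0.6
```

```bash
python3 look.py 4
```

```text
0.6128756691560111 [ 507.9155556  -313.302417     61.75824854] [-3.45358205  0.40189597  5.58003946] [-0.19356075  0.56169961  0.00961389]
inc [-0.7  0.1  6.8] yaw 0 heading 79.8 q6 -0.4 t 20.65 pos [ 507.9 -313.3   61.8] tilt [0.0094 0.0019]
```

View pics/vc4.png

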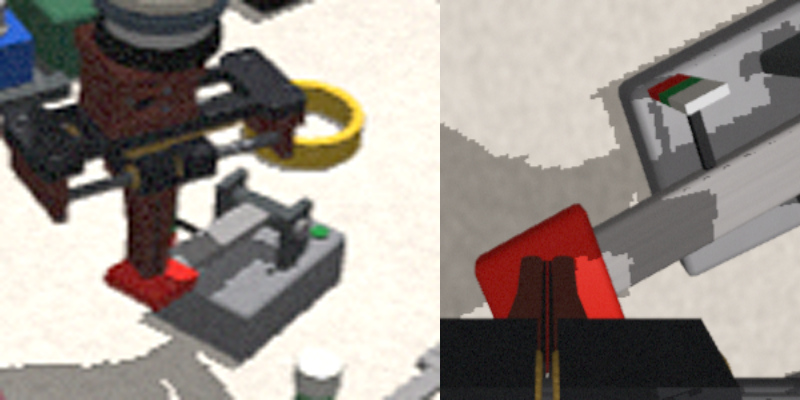

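```bash
cat > lev.py <<'E'
from h import *
import pickle
D=pickle.load(open('side0.pkl','rb'))[1]
f=210/np.tan(np.radians(D['vertical_fov'])/2);Ti=np.linalg.inv(D['pose'])
hn=np.array([628,-286,70.]);e=np.array([-.974,-.227,0]);l=np.array([-.227,.974,0])*1
def proj(p):
    q=Ti@np.append(p,1);return q[:2]/q[2]*f+[D['cx'],D['cy']]
def pad(th):
    a=.25-th; r=e*np.cos(a)+np.array([0,0,np.sin(a)]); n=-e*np.sin(a)+np.array([0,0,np.cos(a)])
    return np.array([proj(hn+r*(125+22*i)+l*22*j+n*9) for i,j in [(-1,-1),(-1,1),(1,1),(1,-1)]])
def meas(fn):
    a=cv2.imread(fn)[205:305,300:420].astype(float); a=cv2.resize(a,None,fx=4,fy=4,interpolation=cv2.INTER_CUBIC)
    m=(a[:,:,2]-np.maximum(a[:,:,0],a[:,:,1])>30).astype(np.uint8)
    n,lab,st,c=cv2.connectedComponentsWithStats(m); i=1+np.argmax(st[1:,4]); ys,xs=np.where(lab==i)
    return (xs.min()+.5)/4-.5+300,(xs.max()+.5)/4-.5+300,(ys.max()+.5)/4-.5+205
if __name__=='__main__':
    for fn in ['side0.png']+['vs%d.png'%i for i in range(1,9)]:
        try: print(fn,np.round(meas('pics/'+fn),2))
        except Exception as x: pass
    for th in (0,.1,.15,.2,.25,.3,.35):
        p=pad(th); print(th,p[:,0].min().round(2),p[:,0].max().round(2),p[:,1].max().round(2))
E
python3 lev.py
```

```text
side0.png [327.12 350.38 274.38]
vs1.png [327.38 349.88 274.38]
vs2.png [327.38 350.38 274.38]
vs3.png [326.38 349.62 277.62]
vs4.png [325.62 349.38 282.12]
0 326.49 350.7 271.17
0.1 325.33 349.76 276.44
0.15 324.89 349.38 278.99
0.2 324.54 349.06 281.49
0.25 324.29 348.8 283.91
0.3 324.12 348.6 286.26
0.35 324.05 348.46 288.52[ WARN:0@0.432] global loadsave.cpp:275 findDecoder imread_('pics/vs5.png'): can't open/read file: check file path/integrity
[ WARN:0@0.432] global loadsave.cpp:275 findDecoder imread_('pics/vs6.png'): can't open/read file: check file path/integrity
[ WARN:0@0.432] global loadsave.cpp:275 findDecoder imread_('pics/vs7.png'): can't open/read file: check file path/integrity
[ WARN:0@0.432] global loadsave.cpp:275 findDecoder imread_('pics/vs8.png'): can't open/read file: check file path/integrity
```

Emit:
move_arm --increments '[255,0,0,3,0,255,0,0,6,0,255,0,0,9,0,255,0,0,11,0,255,0,0,11,0,255,0,0,11,0]'

```text
t: 21.4
ee_pos: [507.5, -313.3, 50.8]
orientation: [2.407, 2.012, 0.012]
ft_force: [-3.4, -1.1, 7.1]
width: 0.3
```

```bash
python3 look.py 5; python3 lev.py 2>/dev/null
```

```text
0.33093327530300715 [ 507.4574098  -313.31473946   50.78110394] [-3.42973177 -1.05146244  7.12876914] [-0.40744891  0.84502266  0.0520222 ]
inc [-0.6  0.7 -4.2] yaw 0 heading 79.8 q6 -0.4 t 21.5 pos [ 507.4 -313.3   50.8] tilt [0.0083 0.0021]
side0.png [327.12 350.38 274.38]
vs1.png [327.38 349.88 274.38]
vs2.png [327.38 350.38 274.38]
vs3.png [326.38 349.62 277.62]
vs4.png [325.62 349.38 282.12]
vs5.png [325.38 348.88 285.62]
0 326.49 350.7 271.17
0.1 325.33 349.76 276.44
0.15 324.89 349.38 278.99
0.2 324.54 349.06 281.49
0.25 324.29 348.8 283.91
0.3 324.12 348.6 286.26
0.35 324.05 348.46 288.52
```

View pics/vc5.png

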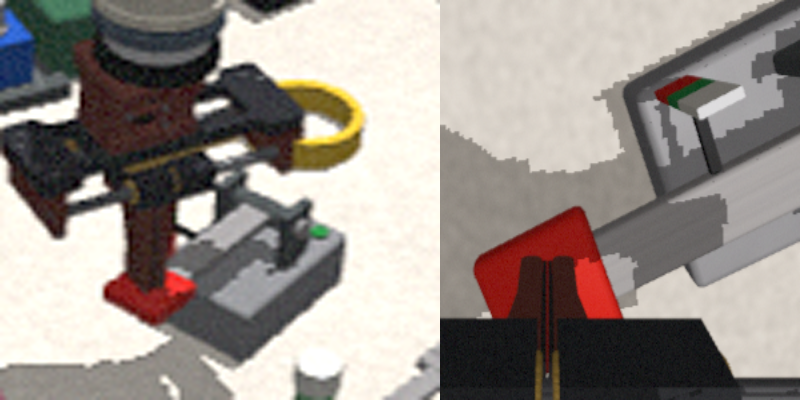

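Emit:
move_arm --increments '[255,0,0,1.5,0,255,0,0,1.5,0,255,0,0,1.5,0,255,0,0,1.5,0,255,0,0,1.5,0,255,0,0,1.5,0,255,0,0,1.5,0,255,0,0,1.5,0]'

```text
t: 22.5
ee_pos: [507.3, -313.3, 49.4]
orientation: [2.408, 2.013, 0.012]
ft_force: [-2.5, -1.7, 6.9]
width: 0.4
```

```bash
python3 look.py 6; python3 lev.py 2>/dev/null | grep vs6; python3 - <<'E'
from h import *
snap('scene','scene9.png');snap('side','side9.png')
a=cv2.imread('pics/scene9.png')[205:315,200:340];b=cv2.imread('pics/side9.png')[150:260,200:340]
cv2.imwrite('pics/c20.png',np.hstack([cv2.resize(i,(400,314),interpolation=cv2.INTER_CUBIC) for i in (a,b)]))
E
```

```text
0.38862164244819425 [ 507.29766674 -313.31703419   49.41133476] [-2.48151558 -1.73660296  6.88498624] [-0.23785756  0.66081432 -0.03154739]
inc [-0.5  0.8 -5.6] yaw 0 heading 79.8 q6 -0.4 t 22.6 pos [ 507.3 -313.3   49.4] tilt [0.0081 0.0021]
vs6.png [325.38 348.62 286.12]
```

View pics/c20.png

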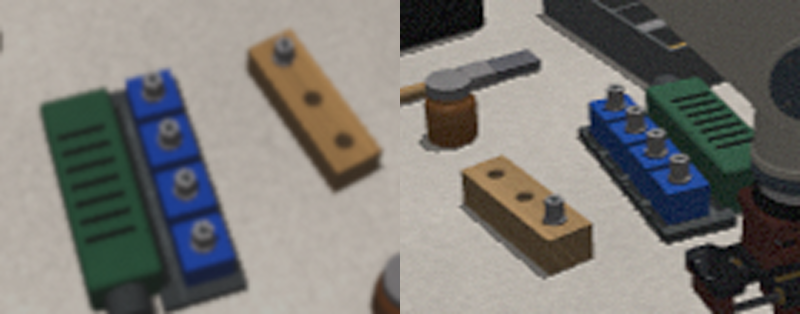

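View pics/vc6.png

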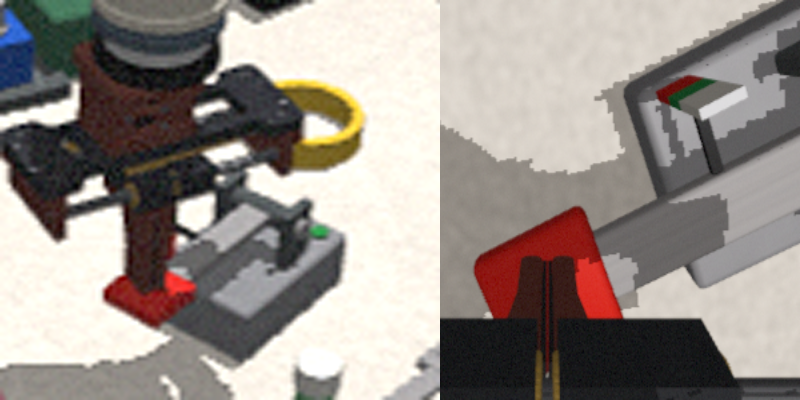

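```bash
python3 - <<'E'
from h import *
print(ctrl.close_job()); o=ctrl.get_obs(); print(o['t'],o['ee_pos'],o['ft_force'])
E
```

```text
the job is handed in; nothing more can be done
None
the job is handed in; nothing more can be done
```

I moved two spare bolts from the wooden rack into the two empty middle blocks. I then pressed the red pad with the closed fingertips to about half way and handed the job in at about 22.7 s, still holding it.

**Last checks**
- **Bolts:** all four blocks hold an upright, seated bolt that the fingers have let go of. The third spare is still upright in the rack.
- **Lever:** the push was a steady 6.9 N, close to the 7 N given for half way. From the side picture I put the angle at about 0.23 rad. That is slightly below what the force suggests, but both are within the 0.18–0.32 range.
- **Bystanders:** I measured no distances. I saw nothing touched or moved.

**What disagreed:** the visible fingertips end about 24 mm short of the stated TCP. Because of this, my first grasp closed on air above the bolt head. I reopened, went lower and gripped it properly, with nothing disturbed. I allowed for this in every later move.

The close reported no verdict.

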